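# Cap a bottle for the steriliser

### The arm

A 6-joint arm with a two-finger parallel gripper is mounted at the origin on a cart in front of the work surface, level with it; the furniture and walls round the work are solid. World frame = base frame: x ahead of the robot, y to its left, z up, the work surface at z = 0. Lengths are in m, angles in rad, forces in N, time in s.
With the tool pointing down it reaches from about 0.25 to 0.725 m from the base axis. Payload 4 kg.
Tool frame: the origin (TCP) lies midway between the tips of the shut fingers; the grasp point (between the pads) lies 19 mm behind it; z points along the fingers, y is the line along which they close (so a half turn about z gives the same grasp; the last joint's range is limited). The gripper opens to 85 mm and grips with 20 to 120 N. Pads are 22 mm wide; open, the fingers measure 114 mm over their backs; the gripper's body (76 mm by 85 mm) begins 54 mm behind the grasp point. The pads swing forward as they close: fully open they stand 13 mm farther back than shut.
Start: joints at [-1.328, 0.241, 0.005, 1.335, 0, 1.571], TCP at [0.12, -0.485, 0.203] pointing down, gripper open.
Joint ranges: [-2.72, 2.72], [-1.05, 1.87], [-1.09, 1.28], [-1.99, 2.15], [-1.42, 1.44], [-3.14, 3.14]. Speed limits (rad/s): [2.79, 2.79, 3.14, 3.14, 3.14, 3.14].

### API

Orientations are given as a unit quaternion [x, y, z, w].
In Python, from workcell import bot gives the robot as it stands.
- The arm moves only by the tool move_arm, never from a script. Its argument "motion" is a list of rows, each an object of numbers: "x", "y", "z": the shift along the tool's x, y, z in cm; "yaw": the turn about the tool's z in degrees. A call has 1 to 20 rows; each row is the pose to reach, as a shift and turn from the pose commanded when the call began, along the tool's axes at that moment; what a row does not reach only later rows make up. A row lasts 1/8 s, in which the tool goes at most 62.5 mm and 10.7 degrees, less where a joint would pass 70% of its speed; a pose out of reach is approached as far as the arm can. A call with a gripper value outside its range is refused whole. "gripper" is the opening, from -1 (shut) to 1 (fully open), set as the call begins (left out, the last holds). The fingers move at their own pace and stop on an object; the grip force is fixed at half the most. Time passes only in rows, so rows that repeat a pose let the fingers close. It gives the time, the measured TCP pose, the force, the opening and the grip force at its end, in the units of the state.
- bot.get_obs(): the state, without advancing time (a new reading comes with each control period).
- bot.camera(name): name is "side" or "top"; returns the picture (400x640x3 uint8, blue, green, red); there is no depth.
- bot.camera_model(name): a dict with "K" (3x3 intrinsics, pixels), "world_from_camera" (4x4, takes a point from camera to world coordinates). Camera axes: x right, y down, z forward; pixel columns grow to the right and rows downward; lengths in m; the calibration is good to about 2 mm. A picture is of the moment at which its call begins. camera_model takes no time and is no camera call.
- bot.job_done(): hands the job in; it is judged then, once.
Trained networks look in the newest picture that a camera, given by its name, has taken for a name from the list of things; names that differ only in an ending like _2 or _b are one class to them, and where a whole thing is asked for, a point or a joint stands for the part that bears it (a point fixed in the world has none). Each returns a list of dicts, best first, with "score" (0 to 1); they miss things now and then, are a little off and sometimes report something else, mostly with a low value. They report only what shows in the picture. A call takes as long as a camera call. They do not tell look-alikes from the thing itself.
- bot.cut_out(camera, name): "mask" (400x640 bool, what is visible of it) and "centre" ([row, column] in pixels, amid what is visible of it).
The state is a dict: "clock": time; "joint_pos": joint angles; "joint_vel": joint speeds; "tau": joint torques, N m; "eef_pos": TCP position; "tool_rot": TCP orientation; "ft_force": force on the tool from outside, world axes, zero at the start; "ft_torque": the same for the moment, N m; "grip_width": finger opening in m; "grasp_force": force on a finger pad.
Only numpy, scipy, OpenCV 4.12 (cv2) and the standard library are available. Lean on these libraries where they do the work, as an engineer would, in place of code of your own. Each camera call takes 0.05 s, during which the arm holds its last target. There are 200 camera calls.

### The job

Stand the small square bottle upright in the square socket on top of the pedestal, fully down on the socket's floor. With the bottle standing there, screw its loose white cap clockwise until it bottoms out, then back it off a quarter turn so that the bottle can vent in the steriliser, and finish with the gripper still holding the cap there. Leave the other bottles and the cup where they are.

Things in the scene. Friction and masses are not known exactly. Their poses are not given: they have to be found in the camera images.
- bottle: small loose amber square bottle, the only square one, about 0.22 kg with its cap: body 44 x 44 mm and 60 mm high, round shoulder above it narrowing to 25 mm across at 69 mm, neck, and white screw cap. Origin at the centre of its underside, z up along its axis, x and y square to its flat sides (any of the four ways round fits the socket)
- bottle_centre (a point): centre of the bottle's square body, 30 mm above its underside, on its axis; the body is 44 mm wide; total height with cap 103 to 106 mm
- screw_cap: the bottle's cap as it rides up and down the thread (it does not turn with the cap); origin on the axis at the cap's lower edge, 78.5 mm above the bottle's underside when fully home
- cap_centre (a point): centre of the cap, half-way up, on its axis. The cap is round, ribbed, 35 mm across and 24 mm high, its top 12 mm above this point; x along the raised rib on its top, which turns with it. Only the 25 mm wide neck with a 29 mm collar is just below the cap; the shoulder begins to widen 21 mm below this point when the cap is home. It cannot be lifted off
- cap_turn (a joint): how far the cap is unscrewed from fully home, rad: 0 = bottomed out, a hard stop (the rib on top then points along the bottle's +x); counter-clockwise from above is positive and raises the cap 6 mm a turn; tightening is clockwise. It starts 1.9 to 3.0 and stays where it is left; friction about 0.04 N m, upper stop at 4.5
- pedestal: fixed pedestal: round dark foot 96 mm across and 12 mm high, slim column, and on top a grey 62 x 62 mm block, its top 65 mm above the worktop, with a square socket 47 x 47 mm and 15 mm deep, chamfered at the mouth. Origin at the centre of its underside; x and y square to the socket's sides
- socket_floor (a point): centre of the socket's floor, 50 mm above the worktop, 15 mm below the block's top; here the bottle's underside rests; same axes as the pedestal
- stain_a: round dark bottle with white cap, 48 mm across, 106 mm high, loose; origin at the centre of its underside; not to be moved
- oil_bottle: small round brown dropper bottle with black cap, 28 mm across, 66 mm high, loose; origin at the centre of its underside; not to be moved
- cup_c: small round white lidded cup, 38 mm across, 53 mm high, loose; origin at the centre of its underside; not to be moved
Mind the look-alikes: they are no part of the job. Leave any green look-alike of the bottle alone.

How it is judged:
By the outcome, as a careful person would: the job done as asked, in the order asked, and still so for the second after the job is handed in, while the arm keeps its last pose, push and grip.
It also fails if it takes over 61 s, if anything falls off the work surface, if the arm or the gripper's body presses on something with over 40 N, if the wrist force passes 120 N, or if a joint passes its speed limit or range.

## Working session

There is one attempt and no reset: what is moved stays moved. The work goes in short steps, Python scripts to look and compute and a tool call to move; the robot and the scene stay as the last step left them, time stands still between calls to the robot, and variables do not carry over. Pictures are saved under pics/ and viewed, at most 10 in all, crops included, and the job is handed in when it is done.

Besides the shell and the picture viewer there is one more tool, called after "Emit:" in YAML: its name, and indented under it one key for each argument. move_arm: Moves the arm, as the interface text tells. Its arguments: {"type":"object","properties":{"motion":{"type":"array"},"gripper":{"type":"number"}},"required":["motion"]}

```bash
mkdir -p pics; ls; python3 - <<'E'
from workcell import bot
import cv2,numpy as np
o=bot.get_obs();print(o['clock'],o['eef_pos'],o['tool_rot'],o['grip_width'])
ims=[]
for c in('top','side'):
    im=bot.camera(c);cv2.imwrite(f'pics/{c}0.png',im)
    m=bot.camera_model(c);print(c,np.round(m['K'],1).tolist(),np.round(m['world_from_camera'],3).tolist())
    for n in('bottle','cap_centre','pedestal','stain_a'):
        for d in bot.cut_out(c,n)[:4]:
            print(c,n,round(d['score'],2),np.round(d['centre']),d['mask'].sum())
E
```

```text
pics
0.0 [ 0.12004056 -0.48464033  0.20191194] [ 9.92639047e-01  1.21105686e-01 -1.18386199e-04 -1.05868046e-03] 0.08519553089194244
top [[515.7, 0.0, 317.6], [0.0, 515.7, 198.4], [0.0, 0.0, 1.0]] [[-0.012, -0.99, 0.137, 0.325], [-1.0, 0.013, 0.012, -0.123], [-0.014, -0.137, -0.99, 1.293], [0.0, 0.0, 0.0, 1.0]]
top bottle 0.88 [200. 287.] 372
top bottle 0.59 [203. 246.] 406
top cap_centre 0.77 [195. 289.] 196
top cap_centre 0.7 [198. 241.] 203
top pedestal 0.77 [197. 379.] 1149
top stain_a 0.87 [148. 432.] 434
side [[442.3, 0.0, 321.6], [0.0, 442.3, 204.9], [0.0, 0.0, 1.0]] [[-0.996, -0.045, 0.073, 0.4], [-0.085, 0.499, -0.862, 0.764], [0.002, -0.865, -0.501, 0.58], [0.0, 0.0, 0.0, 1.0]]
side bottle 0.97 [220. 308.] 530
side bottle 0.95 [262. 305.] 1216
side bottle 0.44 [211. 308.] 264
side cap_centre 0.82 [210. 306.] 250
side cap_centre 0.82 [244. 304.] 315
side pedestal 0.76 [188. 317.] 982
side pedestal 0.43 [310. 353.] 598
side stain_a 0.8 [158. 280.] 518
```

```bash
python3 - <<'E'
import cv2,numpy as np
a=cv2.imread('pics/top0.png')[120:270,200:500];b=cv2.imread('pics/side0.png')[110:350,180:480]
a=cv2.resize(a,None,fx=2,fy=2,interpolation=2)
b=cv2.resize(b,(375,300),interpolation=2)
cv2.imwrite('pics/c0.png',np.vstack([a,np.pad(b,((0,0),(0,225),(0,0)))]))
E
```

```text
(no output)
```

View pics/c0.png

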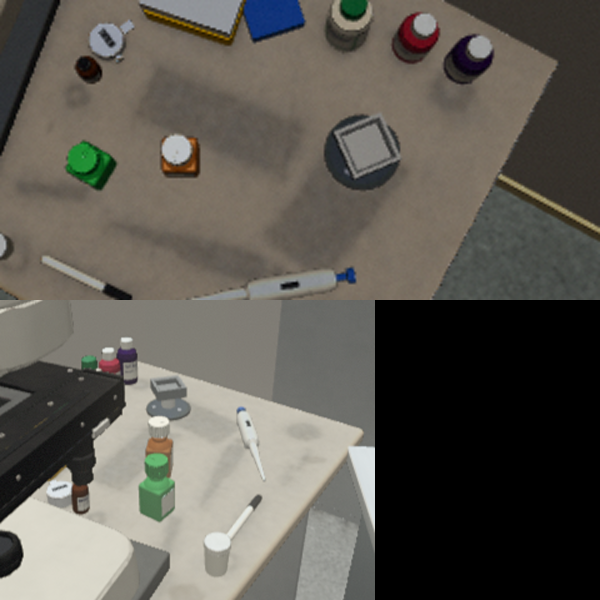

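View pics/side0.png

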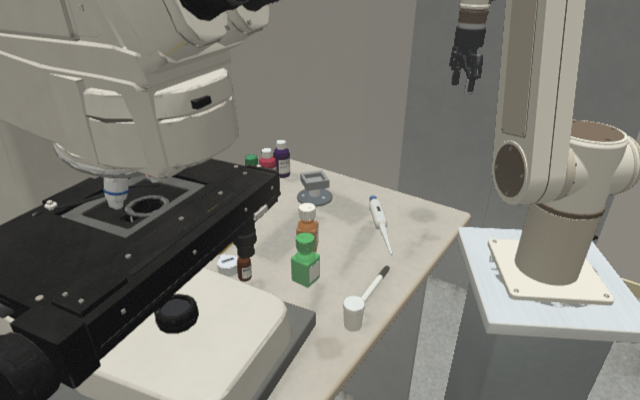

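Amber square bottle (the target): top (287,200), side (308,220). The only look-alike is the green square bottle at top (246,203), side (305,262). I choose the amber one. The pedestal is at top (383,195). Next I fit the poses.

```bash
cat > h.py <<'E'
from workcell import bot
import cv2,numpy as np
from scipy.optimize import minimize
M={c:bot.camera_model(c) for c in('top','side')}
def proj(c,P):
    W=np.linalg.inv(M[c]['world_from_camera']);q=(W[:3,:3]@np.asarray(P,float).T).T+W[:3,3]
    q=q@M[c]['K'].T;return q[:,:2]/q[:,2:]
def ray(c,u,v,z):
    T=M[c]['world_from_camera'];d=T[:3,:3]@np.linalg.inv(M[c]['K'])@[u,v,1];o=T[:3,3]
    return o+d*(z-o[2])/d[2]
def sq(s,z):return [[a*s/2,b*s/2,z] for a,b in((1,1),(-1,1),(-1,-1),(1,-1))]
def circ(d,z,n=24):
    t=np.arange(n)*2*np.pi/n;return np.c_[d/2*np.cos(t),d/2*np.sin(t),0*t+z].tolist()
BOT=[sq(.044,0)+sq(.044,.06)]+[sq(.040,.06)+circ(.025,.069)]+[circ(.027,.065)+circ(.027,.08)]+[circ(.035,.0808)+circ(.035,.1048)]
PED=[circ(.096,0)+circ(.096,.012),sq(.062,.045)+sq(.062,.065),circ(.03,0)+circ(.03,.05)]
S=8
def sil(c,parts,p,off):
    im=np.zeros((400,640),np.uint8);
    c0,s0=np.cos(p[2]),np.sin(p[2]);R=np.array([[c0,-s0,0],[s0,c0,0],[0,0,1]])
    x0,y0,w,h=off;im=np.zeros((h*S,w*S),np.uint8)
    for q in parts:
        uv=proj(c,np.array(q)@R.T+[p[0],p[1],p[3] if len(p)>3 else 0])
        hu=cv2.convexHull(((uv+.5-[x0,y0])*S*16).astype(np.float32)).round().astype(np.int32)
        cv2.fillConvexPoly(im,hu,255,shift=4)
    return cv2.resize(im,(w,h),interpolation=cv2.INTER_AREA)/255.
def fit(masks,parts,p0):
    offs={}
    for c,m in masks.items():
        ys,xs=np.where(m);x0,y0=max(xs.min()-8,0),max(ys.min()-8,0);offs[c]=(x0,y0,xs.max()+8-x0,ys.max()+8-y0)
    def f(p,):
        e=0
        for c,m in masks.items():
            x0,y0,w,h=offs[c];mm=m[y0:y0+h,x0:x0+w].astype(float);s=sil(c,parts,p,(x0,y0,mm.shape[1],mm.shape[0]))
            e+=((s-mm)**2).sum()/mm.sum()
        return e
    best=None
    for a in np.radians([-40,-20,0,20]):
        x=np.array([p0[0],p0[1],a]);r=minimize(f,x,method='Nelder-Mead',options=dict(initial_simplex=[x,x+[.008,0,0],x+[0,.008,0],x+[0,0,.2]],xatol=1e-4,fatol=1e-5))
        if best is None or r.fun<best.fun:best=r
    return best
E
python3 - <<'E'
from h import *
for c in('top','side'):bot.camera(c)
def pick(c,n,u,v):
    L=[d for d in bot.cut_out(c,n)]
    L=[d for d in L if np.hypot(d['centre'][1]-u,d['centre'][0]-v)<16]
    return max(L,key=lambda d:d['mask'].sum())['mask']
for n,parts,t,s,z in(('bottle',BOT,(287,200),(308,220),.06),('pedestal',PED,(379,197),(317,188),.03)):
    mt=pick('top',n,*t);ms=pick('side',n,*s);p0=ray('top',*t,z);print(n,p0)
    np.savez(f'{n}.npz',mt=mt,ms=ms)
    for mk in({'top':mt},{'side':ms},{'top':mt,'side':ms}):
        r=fit(mk,parts,p0);print(list(mk),np.round(r.x[:2],4),np.degrees(r.x[2]).round(1),round(r.fun,3))
    globals()['p_'+n]=r.x
im=cv2.imread('pics/top0.png')
out=[]
for (x0,y0),parts,p in(((262,170),BOT,p_bottle),((350,165),PED,p_pedestal)):
    S2=6;a=cv2.resize(im[y0:y0+60,x0:x0+60],None,fx=S2,fy=S2,interpolation=2)
    c0,s0=np.cos(p[2]),np.sin(p[2]);R=np.array([[c0,-s0,0],[s0,c0,0],[0,0,1]])
    for q in parts:
        uv=proj('top',np.array(q)@R.T+[p[0],p[1],0]);h=cv2.convexHull(((uv+.5-[x0,y0])*S2).astype(np.int32));cv2.polylines(a,[h],True,(255,255,0),1)
    out.append(a)
cv2.imwrite('pics/c1.png',np.hstack(out))
for n,u,v,z in(('green',246,203,.06),('cup',253,142,.03),('oil',244,154,.04),('lowleft',200,242,.03)):print(n,ray('top',u,v,z).round(3))
E
```

```text
bottle [ 0.4928915  -0.03340966  0.06      ]
['top'] [ 0.5002 -0.0391] -0.6 0.062
['side'] [ 0.5008 -0.0507] 9.8 0.595
['top', 'side'] [ 0.4998 -0.0395] 0.9 0.766
pedestal [ 0.50137968 -0.2586657   0.03      ]
['top'] [ 0.5085 -0.2651] 24.9 0.017
['side'] [ 0.5079 -0.2747] 22.7 0.066
['top', 'side'] [ 0.5076 -0.2657] 21.2 0.169
green [0.487 0.066 0.06 ]
cup [0.645 0.054 0.03 ]
oil [0.613 0.075 0.04 ]
lowleft [0.396 0.183 0.03 ]
```

View pics/c1.png

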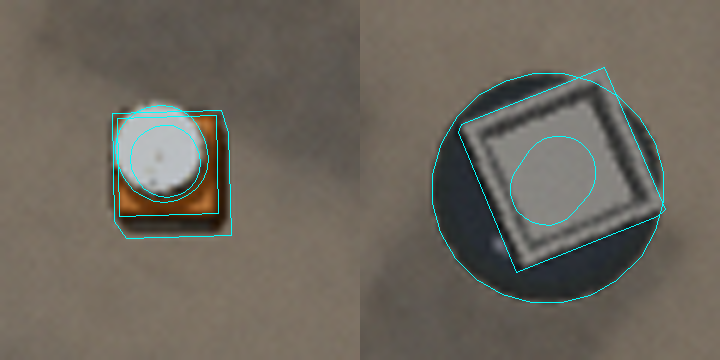

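The left crop shows the amber bottle (cap top at about pixel (287.7,194)), so the choice is confirmed. The right crop shows the pedestal, with its fit close to the image. I refine the cap and the socket rim with direct pixel measurements.

```bash
python3 - <<'E'
from h import *
T=cv2.imread('pics/top0.png').astype(float);Sd=cv2.imread('pics/side0.png').astype(float)
def wc(im,x0,y0,x1,y1):
    p=im[y0:y1,x0:x1];w=(p.min(2)>120);n,l,s,ce=cv2.connectedComponentsWithStats(w.astype(np.uint8));i=1+s[1:,4].argmax();return ce[i]+[x0,y0],s[i]
for c,im,b in(('top',T,(275,180,303,212)),('side',Sd,(296,200,320,224))):
    ce,s=wc(im,*b);print(c,ce,s,[ray(c,*ce,z).round(4) for z in(.093,.1,.104)])
# block: bright pixels rim
p=T[165:225,350:410];m=(p.min(2)>105)&(p.max(2)-p.min(2)<25)
n,l,s,ce=cv2.connectedComponentsWithStats(m.astype(np.uint8))
for i in range(1,n):
    if s[i,4]>50:
        pts=np.argwhere(l==i)[:,::-1].astype(np.float32)+[350,165]
        print(s[i],cv2.minAreaRect(pts.astype(np.float32)),[ray('top',*cv2.minAreaRect(pts.astype(np.float32))[0],z).round(4) for z in(.05,.065)])
# template fit: brightness edges for rim and body yaw
g=cv2.GaussianBlur(T.mean(2),(0,0),.7)
def edge(p,s,z,n=15):
    R=np.array([[np.cos(p[2]),-np.sin(p[2]),0],[np.sin(p[2]),np.cos(p[2]),0],[0,0,1]]);e=0
    t=np.linspace(-.42,.42,n)*s
    for k in range(4):
        Q=np.array([[np.cos(k*np.pi/2),-np.sin(k*np.pi/2),0],[np.sin(k*np.pi/2),np.cos(k*np.pi/2),0],[0,0,1]])
        v=[]
        for d in(-.002,.002):
            uv=proj('top',(np.c_[0*t+s/2+d,t,0*t]@(R@Q).T)+[p[0],p[1],z]).astype(np.float32)
            v.append(cv2.remap(g.astype(np.float32),uv[:,:1],uv[:,1:],1).ravel())
        e+=(v[0]-v[1]).mean()
    return -e
for s in(.060,.062):
  for a in(15,20,25,30):
    x=np.array([.508,-.265,np.radians(a)]);r=minimize(edge,x,(s,.065),method='Nelder-Mead',options=dict(initial_simplex=[x,x+[.004,0,0],x+[0,.004,0],x+[0,0,.1]]))
    print('ped',s,r.x[:2].round(4),np.degrees(r.x[2]).round(1),r.fun)
E
```

```text
top [287.71084337 194.07228916] [  6   7  15  15 166] [array([ 0.5025, -0.0375,  0.093 ]), array([ 0.5014, -0.038 ,  0.1   ]), array([ 0.5008, -0.0383,  0.104 ])]
side [306.90307329 211.46572104] [  0   0  24  24 423] [array([ 0.4998, -0.0433,  0.093 ]), array([ 0.4984, -0.0317,  0.1   ]), array([ 0.4976, -0.0251,  0.104 ])]
[ 17  11  34  33 472] ((383.4535827636719, 192.0206298828125), (25.58672332763672, 25.383655548095703), 66.03750610351562) [array([ 0.5107, -0.2677,  0.05  ]), array([ 0.5084, -0.2659,  0.065 ])]
ped 0.06 [ 0.5082 -0.2656] 21.8 -132.7643280029297
ped 0.06 [ 0.5082 -0.2656] 22.0 -132.65261840820312
ped 0.06 [ 0.5082 -0.2656] 21.9 -132.81353759765625
ped 0.06 [ 0.5081 -0.2656] 21.9 -132.73199462890625
ped 0.062 [ 0.5084 -0.2658] 21.9 -161.2440948486328
ped 0.062 [ 0.5084 -0.2657] 21.9 -161.0738983154297
ped 0.062 [ 0.5084 -0.2657] 21.9 -161.23001098632812
ped 0.062 [ 0.5083 -0.2658] 22.0 -161.18789672851562
```

Emit:
move_arm:
  motion:
    - {"x": 4.5, "y": -3.2, "yaw": -8}
    - {"x": 9, "y": -6.5, "yaw": -16}
    - {"x": 13.5, "y": -9.7, "yaw": -24}
    - {"x": 18, "y": -13, "yaw": -32}
    - {"x": 23, "y": -16.5, "yaw": -40}
    - {"x": 28, "y": -20, "yaw": -48}
    - {"x": 33, "y": -23.6, "yaw": -56}
    - {"x": 38, "y": -27.2, "yaw": -64}
    - {"x": 43, "y": -30.8, "yaw": -72}
    - {"x": 47.7, "y": -34.2, "yaw": -76}
    - {"x": 47.7, "y": -34.2, "yaw": -76}
    - {"x": 47.7, "y": -34.2, "yaw": -76}
  gripper: 1

```text
invalid input at $.motion[0]: expected keys x, y, z, yaw
```

```bash
python3 - <<'E'
from workcell import bot
import numpy as np
o=bot.get_obs();print(o['clock'],np.degrees(o['joint_pos']).round(1),o['eef_pos'],o['tool_rot'],o['ft_force'],o['ft_torque'])
E
```

```text
0.8 [-76.1  13.8   0.3  76.5  -0.   90. ] [ 0.12020344 -0.48535369  0.20282703] [ 9.92639464e-01  1.21106952e-01 -9.35368126e-06  2.99426027e-05] [0.14154765 0.03419968 0.63119738] [-0.059743    0.02143288 -0.02328732]
```

Emit:
move_arm:
  motion:
    - {"x": 4.5, "y": -3.2, "z": 0, "yaw": -8}
    - {"x": 9, "y": -6.5, "z": 0, "yaw": -16}
    - {"x": 13.5, "y": -9.7, "z": 0, "yaw": -24}
    - {"x": 18, "y": -13, "z": 0, "yaw": -32}
    - {"x": 23, "y": -16.5, "z": 0, "yaw": -40}
    - {"x": 28, "y": -20, "z": 0, "yaw": -48}
    - {"x": 33, "y": -23.6, "z": 0, "yaw": -56}
    - {"x": 38, "y": -27.2, "z": 0, "yaw": -64}
    - {"x": 43, "y": -30.8, "z": 0, "yaw": -72}
    - {"x": 47.7, "y": -34.2, "z": 0, "yaw": -76}
    - {"x": 47.7, "y": -34.2, "z": 0, "yaw": -76}
    - {"x": 47.7, "y": -34.2, "z": 0, "yaw": -76}
  gripper: 1

```text
clock: 2.3
eef_pos: [0.5005, -0.0387, 0.2025]
tool_rot: [0.708, 0.707, -0.001, -0.0]
ft_force: [-0.5, -0.2, 0.1]
grip_width: 0.0853
grasp_force: 0.0
```

```bash
cat > st.py <<'E'
from workcell import bot
import numpy as np
o=bot.get_obs();q=o['tool_rot'];yaw=np.degrees(2*np.arctan2(q[1],q[0]))
print(round(o['clock'],2),'J',np.degrees(o['joint_pos']).round(1),'P',o['eef_pos'].round(4),'xyaw',round(yaw,1),'F',o['ft_force'].round(2),'T',o['ft_torque'].round(3),'w',round(o['grip_width'],4),np.round(o['grasp_force'],1),q.round(4))
E
python3 st.py
```

```text
2.3 J [-4.4 14.1  0.6 76.6 -0.  85.7] P [ 0.5005 -0.0387  0.2025] xyaw 89.9 F [-0.5  -0.22  0.07] T [-0.07   0.032 -0.001] w 0.0853 0.0 [ 7.075e-01  7.067e-01 -6.000e-04 -3.000e-04]
```

Emit:
move_arm:
  motion:
    - {"x": 0, "y": 0, "z": 0, "yaw": -10}
    - {"x": 0, "y": 0, "z": 0, "yaw": -20}
    - {"x": 0, "y": 0, "z": 0, "yaw": -30}
    - {"x": 0, "y": 0, "z": 0, "yaw": -40}
    - {"x": 0, "y": 0, "z": 0, "yaw": -50}
    - {"x": 0, "y": 0, "z": 0, "yaw": -60}
    - {"x": 0, "y": 0, "z": 0, "yaw": -70}
    - {"x": 0, "y": 0, "z": 0, "yaw": -80}
    - {"x": 0, "y": 0, "z": 0, "yaw": -90}
    - {"x": 0, "y": 0, "z": 1, "yaw": -100}
    - {"x": 0, "y": 0, "z": 2, "yaw": -110}
    - {"x": 0, "y": 0, "z": 3, "yaw": -120}
    - {"x": 0, "y": 0, "z": 4, "yaw": -130}
    - {"x": 0, "y": 0, "z": 5, "yaw": -140}
    - {"x": 0, "y": 0, "z": 6, "yaw": -150}
    - {"x": 0, "y": 0, "z": 6.5, "yaw": -160}
    - {"x": 0, "y": 0, "z": 7, "yaw": -170}
    - {"x": 0, "y": 0, "z": 7, "yaw": -180}
    - {"x": 0, "y": 0, "z": 7, "yaw": -180}

```text
clock: 4.68
eef_pos: [0.5001, -0.0402, 0.1331]
tool_rot: [-0.705, 0.709, -0.0, -0.0]
ft_force: [0.4, -0.2, 0.9]
grip_width: 0.0853
grasp_force: 0.0
```

```bash
python3 st.py; python3 - <<'E'
from h import *
im=bot.camera('side');p=bot.get_obs()['eef_pos']
print(proj('side',[p,[.501,-.038,.093]]))
a=cv2.resize(im[130:250,240:380],None,fx=5,fy=5,interpolation=2)
for q in([p],[[.501,-.038,.105]],[[.501,-.038,.081]]):
    u=((proj('side',q)[0]+.5-[240,130])*5).astype(int);cv2.circle(a,tuple(map(int,u)),3,(255,255,0),-1)
cv2.imwrite('pics/c2.png',a)
E
```

```text
4.67 J [ -4.6  16.4  -6.9  66.7  -0.  -94.2] P [ 0.5001 -0.0402  0.1331] xyaw 269.6 F [ 0.42 -0.24  0.9 ] T [0.019 0.012 0.004] w 0.0853 0.0 [-7.048e-01  7.094e-01 -1.000e-04 -1.000e-04]
[[306.1810046  195.78686664]
 [306.07061456 212.71199794]]
```

View pics/c2.png

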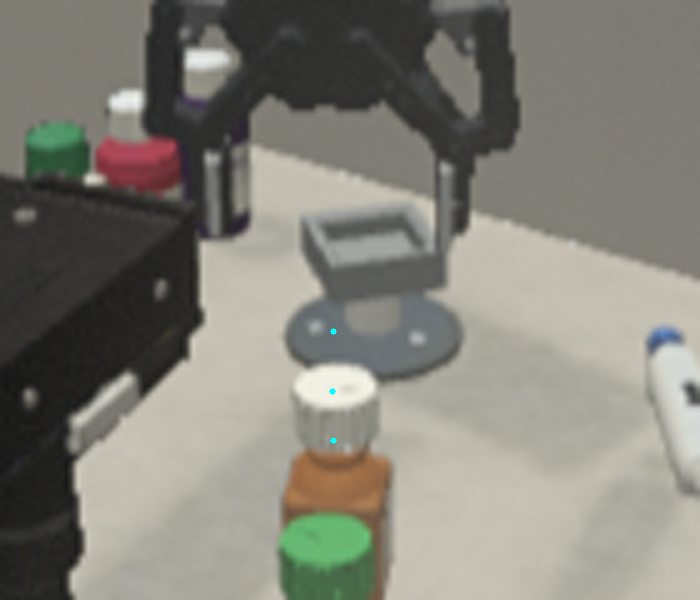

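The side crop shows the open gripper straddling the cap: gripper centre at about column 330, cap at about 337. The alignment is good, so I descend and grip.

Emit:
move_arm:
  motion:
    - {"x": -0.05, "y": 0, "z": 2, "yaw": 0}
    - {"x": -0.05, "y": 0, "z": 4, "yaw": 0}
    - {"x": -0.05, "y": 0, "z": 5.5, "yaw": 0}
    - {"x": -0.05, "y": 0, "z": 6.2, "yaw": 0}
    - {"x": -0.05, "y": 0, "z": 6.2, "yaw": 0}
    - {"x": -0.05, "y": 0, "z": 6.2, "yaw": 0}

```text
clock: 5.48
eef_pos: [0.5016, -0.0382, 0.0715]
tool_rot: [-0.706, 0.708, -0.0, 0.0]
ft_force: [0.7, 0.5, -0.4]
grip_width: 0.0851
grasp_force: 0.0
```

```bash
python3 st.py
```

```text
5.47 J [ -4.4  19.7 -12.3  58.    0.  -94.3] P [ 0.5016 -0.0382  0.0715] xyaw 269.9 F [ 0.7   0.52 -0.42] T [-0.004  0.004  0.025] w 0.0851 0.0 [-7.064e-01  7.078e-01 -5.000e-04  4.000e-04]
```

Emit:
move_arm:
  motion:
    - {"x": 0, "y": 0, "z": 0, "yaw": 0}
    - {"x": 0, "y": 0, "z": 0, "yaw": 0}
    - {"x": 0, "y": 0, "z": 0, "yaw": 0}
    - {"x": 0, "y": 0, "z": 0, "yaw": 0}
    - {"x": 0, "y": 0, "z": 0, "yaw": 0}
    - {"x": 0, "y": 0, "z": 0, "yaw": 0}
    - {"x": 0, "y": 0, "z": 0, "yaw": 0}
    - {"x": 0, "y": 0, "z": 0, "yaw": 0}
  gripper: -1

```text
clock: 6.48
eef_pos: [0.5011, -0.0382, 0.0711]
tool_rot: [-0.707, 0.708, -0.0, 0.0]
ft_force: [-1.4, -0.1, 6.4]
grip_width: 0.0313
grasp_force: 59.3
```

```bash
python3 st.py
```

```text
6.47 J [ -4.4  19.7 -12.3  58.   -0.  -94.3] P [ 0.5011 -0.0382  0.0711] xyaw 269.9 F [-1.36 -0.06  6.38] T [ 0.095  0.376 -0.025] w 0.0313 59.3 [-7.066e-01  7.077e-01 -2.000e-04  1.000e-04]
```

Emit:
move_arm:
  motion:
    - {"x": 0, "y": 0, "z": -0.5, "yaw": 0}
    - {"x": 0, "y": 0, "z": -1.5, "yaw": 0}
    - {"x": 0, "y": 0, "z": -3, "yaw": 0}
    - {"x": 0, "y": 0, "z": -4, "yaw": 0}
    - {"x": 0, "y": 0, "z": -4, "yaw": 0}

```text
clock: 7.1
eef_pos: [0.5021, -0.0383, 0.1122]
tool_rot: [-0.707, 0.708, -0.001, 0.001]
ft_force: [0.5, -0.6, -1.7]
grip_width: 0.0308
grasp_force: 59.7
```

```bash
python3 st.py;python3 - <<'E'
from h import *
im=bot.camera('side')
cv2.imwrite('pics/c3.png',cv2.resize(im[140:260,240:380],None,fx=5,fy=5,interpolation=2))
E
```

```text
7.1 J [ -4.4  17.4  -8.8  63.6   0.  -94.3] P [ 0.5021 -0.0383  0.1122] xyaw 269.9 F [ 0.51 -0.56 -1.74] T [-0.048 -0.011 -0.007] w 0.0308 59.7 [-0.7066  0.7077 -0.0011  0.001 ]
```

View pics/c3.png

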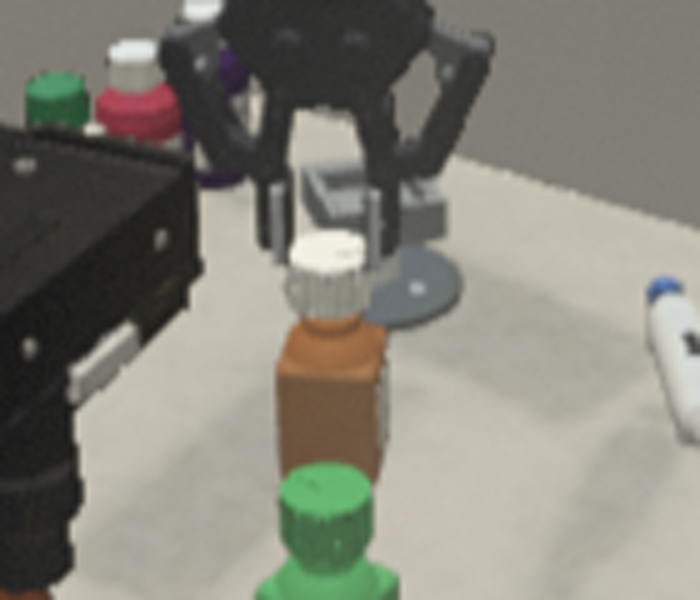

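The side crop shows the cap held between the pads and the bottle lifted, hanging upright (cap at crop (327,270), body below). I carry it to above the socket.

Emit:
move_arm:
  motion:
    - {"x": 0, "y": 0, "z": -1.5, "yaw": 0}
    - {"x": 0.5, "y": 0, "z": -3, "yaw": 0}
    - {"x": 2, "y": -0.1, "z": -4.5, "yaw": -2}
    - {"x": 5, "y": -0.2, "z": -4.5, "yaw": -5}
    - {"x": 8, "y": -0.3, "z": -4.5, "yaw": -8}
    - {"x": 11, "y": -0.4, "z": -4.5, "yaw": -11}
    - {"x": 14, "y": -0.5, "z": -4.5, "yaw": -14}
    - {"x": 17, "y": -0.6, "z": -4.5, "yaw": -17}
    - {"x": 20, "y": -0.7, "z": -4.5, "yaw": -20}
    - {"x": 22, "y": -0.75, "z": -4.5, "yaw": -22}
    - {"x": 22.8, "y": -0.75, "z": -4.5, "yaw": -22}
    - {"x": 22.8, "y": -0.75, "z": -4.5, "yaw": -22}
    - {"x": 22.8, "y": -0.75, "z": -4.5, "yaw": -22}

```text
clock: 8.78
eef_pos: [0.5081, -0.2654, 0.156]
tool_rot: [0.829, -0.56, -0.0, -0.0]
ft_force: [0.3, 0.7, -2.5]
grip_width: 0.0314
grasp_force: 59.9
```

```bash
python3 st.py;python3 - <<'E'
from h import *
ims=[]
p=bot.get_obs()['eef_pos']
for c,parts in(('side',1),('top',1)):
    im=bot.camera(c);cv2.imwrite(f'pics/{c}4.png',im)
    q=proj(c,[[.5084,-.2658,.09]])[0].astype(int);x0,y0=q[0]-33,q[1]-38
    a=cv2.resize(im[y0:y0+66,x0:x0+66],None,fx=6,fy=6,interpolation=2)
    for z,s,b in((.065,.062,[.5084,-.2658]),(p[2]-.0711,.044,p[:2]),(p[2]-.0111,.044,p[:2])):
        t=np.radians(22);R=np.array([[np.cos(t),-np.sin(t),0],[np.sin(t),np.cos(t),0],[0,0,1]])
        uv=proj(c,np.array(sq(s,0))@R.T+[b[0],b[1],z]);cv2.polylines(a,[((uv+.5-[x0,y0])*6).astype(np.int32)],True,(255,255,0),1)
    ims.append(a)
cv2.imwrite('pics/c4.png',np.hstack(ims))
E
```

```text
8.78 J [ -27.6   23.4    6.8   73.4    0.  -139.5] P [ 0.5081 -0.2654  0.156 ] xyaw -68.1 F [ 0.27  0.67 -2.48] T [-0.054 -0.009  0.032] w 0.0314 59.9 [ 8.287e-01 -5.596e-01 -2.000e-04 -2.000e-04]
```

View pics/c4.png

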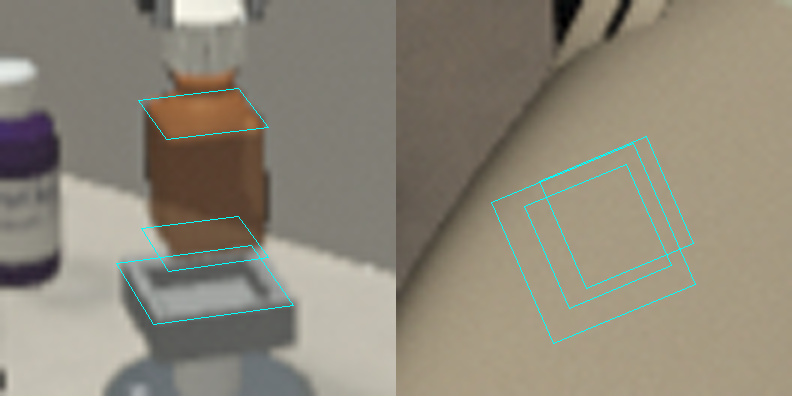

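The side crop shows the bottle hanging over the socket. The top view is blocked by the arm. I enlarge the side crop with more contrast to read yaw and height.

```bash
python3 - <<'E'
import cv2,numpy as np
im=cv2.imread('pics/side4.png');from h import proj
q=proj('side',[[.5084,-.2658,.09]])[0].astype(int);x0,y0=q[0]-20,q[1]-32;print(x0,y0)
a=im[y0:y0+52,x0:x0+50].astype(float);a=np.clip((a-20)*1.6,0,255).astype(np.uint8)
cv2.imwrite('pics/c5.png',cv2.resize(a,None,fx=11,fy=11,interpolation=2))
E
```

```text
293 136
```

View pics/c5.png

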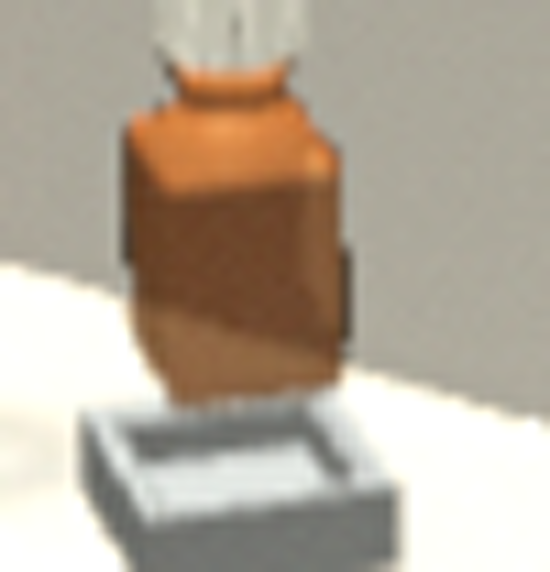

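The crop shows the bottle square to the socket (bottom corner (170,405), socket mouth below it at (130..350, 430..500)) and about centred. I lower it gently.

Emit:
move_arm:
  motion:
    - {"x": 0, "y": 0, "z": 0.6, "yaw": 0}
    - {"x": 0, "y": 0, "z": 1.2, "yaw": 0}
    - {"x": 0, "y": 0, "z": 1.7, "yaw": 0}
    - {"x": 0, "y": 0, "z": 2.0, "yaw": 0}
    - {"x": 0, "y": 0, "z": 2.2, "yaw": 0}
    - {"x": 0, "y": 0, "z": 2.4, "yaw": 0}
    - {"x": 0, "y": 0, "z": 2.4, "yaw": 0}

```text
clock: 9.75
eef_pos: [0.5081, -0.2662, 0.1317]
tool_rot: [0.829, -0.56, -0.0, 0.0]
ft_force: [0.4, -0.7, -1.8]
grip_width: 0.0311
grasp_force: 59.9
```

```bash
python3 st.py
```

```text
9.75 J [ -27.7   24.3    4.4   70.2   -0.  -139.6] P [ 0.5081 -0.2662  0.1317] xyaw -68.1 F [ 0.42 -0.66 -1.8 ] T [-0.052  0.006  0.053] w 0.0311 59.9 [ 8.286e-01 -5.599e-01 -1.000e-04  0.000e+00]
```

Emit:
move_arm:
  motion:
    - {"x": 0, "y": 0, "z": 0.2, "yaw": 0}
    - {"x": 0, "y": 0, "z": 0.4, "yaw": 0}
    - {"x": 0, "y": 0, "z": 0.6, "yaw": 0}
    - {"x": 0, "y": 0, "z": 0.8, "yaw": 0}
    - {"x": 0, "y": 0, "z": 0.9, "yaw": 0}
    - {"x": 0, "y": 0, "z": 0.9, "yaw": 0}

```text
clock: 10.5
eef_pos: [0.5081, -0.2662, 0.1227]
tool_rot: [0.829, -0.56, -0.0, 0.0]
ft_force: [0.6, -0.6, -2.3]
grip_width: 0.0313
grasp_force: 59.9
```

```bash
python3 st.py
```

```text
10.5 J [ -27.6   24.6    3.6   69.    -0.  -139.6] P [ 0.5081 -0.2662  0.1227] xyaw -68.1 F [ 0.56 -0.58 -2.29] T [-0.024  0.003  0.034] w 0.0313 59.9 [ 8.286e-01 -5.598e-01 -1.000e-04  0.000e+00]
```

Emit:
move_arm:
  motion:
    - {"x": 0, "y": 0, "z": 0.1, "yaw": 0}
    - {"x": 0, "y": 0, "z": 0.2, "yaw": 0}
    - {"x": 0, "y": 0, "z": 0.2, "yaw": 0}

```text
clock: 10.88
eef_pos: [0.5084, -0.2664, 0.1215]
tool_rot: [0.829, -0.56, 0.001, 0.0]
ft_force: [-1.5, 0.2, 1.9]
grip_width: 0.031
grasp_force: 60.3
```

```bash
python3 st.py
```

```text
10.88 J [ -27.7   24.6    3.4   68.7   -0.  -139.6] P [ 0.5084 -0.2664  0.1215] xyaw -68.1 F [-1.46  0.16  1.93] T [-0.01   0.223  0.048] w 0.031 60.3 [ 8.286e-01 -5.599e-01  5.000e-04  0.000e+00]
```

The bottle is on the socket floor: contact at TCP z 0.1215, 0.121 expected. Next I tighten the cap clockwise, following the thread down.

Emit:
move_arm:
  motion:
    - {"x": 0, "y": 0, "z": 0.02, "yaw": 8}
    - {"x": 0, "y": 0, "z": 0.03, "yaw": 16}
    - {"x": 0, "y": 0, "z": 0.04, "yaw": 24}
    - {"x": 0, "y": 0, "z": 0.05, "yaw": 32}
    - {"x": 0, "y": 0, "z": 0.07, "yaw": 40}
    - {"x": 0, "y": 0, "z": 0.08, "yaw": 48}
    - {"x": 0, "y": 0, "z": 0.09, "yaw": 56}
    - {"x": 0, "y": 0, "z": 0.11, "yaw": 64}
    - {"x": 0, "y": 0, "z": 0.12, "yaw": 72}
    - {"x": 0, "y": 0, "z": 0.13, "yaw": 80}
    - {"x": 0, "y": 0, "z": 0.15, "yaw": 88}
    - {"x": 0, "y": 0, "z": 0.16, "yaw": 96}
    - {"x": 0, "y": 0, "z": 0.17, "yaw": 100}
    - {"x": 0, "y": 0, "z": 0.17, "yaw": 100}

```text
clock: 12.62
eef_pos: [0.5087, -0.2668, 0.1197]
tool_rot: [-0.104, 0.995, -0.001, 0.001]
ft_force: [0.5, -0.3, 1.8]
grip_width: 0.0314
grasp_force: 60.3
```

```bash
python3 st.py
```

```text
12.62 J [-27.7  24.7   3.3  68.4  -0.  -39.6] P [ 0.5087 -0.2668  0.1197] xyaw 191.9 F [ 0.55 -0.29  1.79] T [-0.334 -0.034  0.005] w 0.0314 60.3 [-1.041e-01  9.946e-01 -7.000e-04  6.000e-04]
```

Emit:
move_arm:
  motion:
    - {"x": 0, "y": 0, "z": 0.01, "yaw": 5}
    - {"x": 0, "y": 0, "z": 0.02, "yaw": 10}
    - {"x": 0, "y": 0, "z": 0.02, "yaw": 10}

```text
clock: 13.0
eef_pos: [0.5086, -0.2667, 0.1194]
tool_rot: [-0.018, 1.0, -0.001, 0.001]
ft_force: [0.0, -1.4, 2.9]
grip_width: 0.031
grasp_force: 60.3
```

```bash
python3 st.py
```

```text
13.0 J [-27.7  24.7   3.3  68.4  -0.  -29.7] P [ 0.5086 -0.2667  0.1194] xyaw 182.0 F [ 0.   -1.42  2.94] T [-0.465  0.003 -0.012] w 0.031 60.3 [-1.760e-02  9.998e-01 -6.000e-04  6.000e-04]
```

Emit:
move_arm:
  motion:
    - {"x": 0, "y": 0, "z": 0.01, "yaw": 5}
    - {"x": 0, "y": 0, "z": 0.01, "yaw": 8}
    - {"x": 0, "y": 0, "z": 0.01, "yaw": 8}

```text
clock: 13.38
eef_pos: [0.5085, -0.2667, 0.1193]
tool_rot: [0.052, 0.999, -0.001, 0.001]
ft_force: [-0.1, -1.4, 1.9]
grip_width: 0.0312
grasp_force: 60.4
```

```bash
python3 st.py
```

```text
13.38 J [-27.7  24.8   3.3  68.4  -0.  -21.7] P [ 0.5085 -0.2667  0.1193] xyaw 174.0 F [-0.05 -1.35  1.93] T [-0.611 -0.036  0.027] w 0.0312 60.4 [ 5.210e-02  9.986e-01 -5.000e-04  5.000e-04]
```

Emit:
move_arm:
  motion:
    - {"x": 0, "y": 0, "z": 0.01, "yaw": 5}
    - {"x": 0, "y": 0, "z": 0.01, "yaw": 8}
    - {"x": 0, "y": 0, "z": 0.01, "yaw": 8}

```text
clock: 13.75
eef_pos: [0.5085, -0.2666, 0.1191]
tool_rot: [0.122, 0.993, -0.0, 0.0]
ft_force: [0.2, -2.3, 3.4]
grip_width: 0.0311
grasp_force: 60.4
```

```bash
python3 st.py
```

```text
13.75 J [-27.7  24.8   3.2  68.4  -0.  -13.7] P [ 0.5085 -0.2666  0.1191] xyaw 166.0 F [ 0.18 -2.33  3.4 ] T [-0.657  0.006  0.023] w 0.0311 60.4 [ 1.216e-01  9.926e-01 -4.000e-04  5.000e-04]
```

Emit:
move_arm:
  motion:
    - {"x": 0, "y": 0, "z": 0.01, "yaw": 5}
    - {"x": 0, "y": 0, "z": 0.01, "yaw": 8}
    - {"x": 0, "y": 0, "z": 0.01, "yaw": 8}

```text
clock: 14.12
eef_pos: [0.5084, -0.2665, 0.119]
tool_rot: [0.191, 0.982, -0.0, 0.0]
ft_force: [0.8, -1.9, 4.2]
grip_width: 0.0311
grasp_force: 60.5
```

```bash
python3 st.py
```

```text
14.12 J [-27.7  24.8   3.2  68.4  -0.   -5.7] P [ 0.5084 -0.2665  0.119 ] xyaw 158.0 F [ 0.81 -1.9   4.23] T [-0.632  0.033 -0.045] w 0.0311 60.5 [ 1.906e-01  9.817e-01 -3.000e-04  4.000e-04]
```

Emit:
move_arm:
  motion:
    - {"x": 0, "y": 0, "z": 0.01, "yaw": 5}
    - {"x": 0, "y": 0, "z": 0.01, "yaw": 8}
    - {"x": 0, "y": 0, "z": 0.01, "yaw": 8}

```text
clock: 14.5
eef_pos: [0.5083, -0.2664, 0.1188]
tool_rot: [0.259, 0.966, -0.0, 0.0]
ft_force: [-0.6, -2.5, 4.0]
grip_width: 0.0311
grasp_force: 60.5
```

```bash
python3 st.py
```

```text
14.5 J [-27.7  24.8   3.2  68.4  -0.    2.3] P [ 0.5083 -0.2664  0.1188] xyaw 150.0 F [-0.55 -2.49  4.04] T [-0.68   0.103 -0.013] w 0.0311 60.5 [ 2.585e-01  9.660e-01 -2.000e-04  3.000e-04]
```

Emit:
move_arm:
  motion:
    - {"x": 0, "y": 0, "z": 0.01, "yaw": 5}
    - {"x": 0, "y": 0, "z": 0.01, "yaw": 8}
    - {"x": 0, "y": 0, "z": 0.01, "yaw": 8}

```text
clock: 14.88
eef_pos: [0.5082, -0.2663, 0.1186]
tool_rot: [0.325, 0.946, -0.0, 0.0]
ft_force: [0.4, -2.1, 3.8]
grip_width: 0.0311
grasp_force: 60.6
```

```bash
python3 st.py
```

```text
14.88 J [-27.7  24.8   3.2  68.4  -0.   10.3] P [ 0.5082 -0.2663  0.1186] xyaw 142.0 F [ 0.41 -2.06  3.78] T [-0.66   0.162  0.033] w 0.0311 60.6 [ 3.253e-01  9.456e-01 -1.000e-04  2.000e-04]
```

Emit:
move_arm:
  motion:
    - {"x": 0, "y": 0, "z": 0.01, "yaw": 5}
    - {"x": 0, "y": 0, "z": 0.01, "yaw": 8}
    - {"x": 0, "y": 0, "z": 0.01, "yaw": 8}

```text
clock: 15.25
eef_pos: [0.5081, -0.2662, 0.1185]
tool_rot: [0.39, 0.921, 0.0, 0.0]
ft_force: [-0.3, -2.1, 4.3]
grip_width: 0.031
grasp_force: 60.6
```

```bash
python3 st.py
```

```text
15.25 J [-27.7  24.8   3.2  68.4   0.   18.3] P [ 0.5081 -0.2662  0.1185] xyaw 134.0 F [-0.3  -2.11  4.27] T [-0.538  0.228  0.022] w 0.031 60.6 [3.904e-01 9.206e-01 0.000e+00 1.000e-04]
```

Emit:
move_arm:
  motion:
    - {"x": 0, "y": 0, "z": 0.01, "yaw": 5}
    - {"x": 0, "y": 0, "z": 0.01, "yaw": 8}
    - {"x": 0, "y": 0, "z": 0.01, "yaw": 8}

```text
clock: 15.62
eef_pos: [0.508, -0.2662, 0.1183]
tool_rot: [0.454, 0.891, -0.0, -0.0]
ft_force: [0.2, -2.6, 3.9]
grip_width: 0.0311
grasp_force: 60.6
```

```bash
python3 st.py
```

```text
15.62 J [-27.7  24.8   3.2  68.4  -0.   26.3] P [ 0.508  -0.2662  0.1183] xyaw 126.0 F [ 0.19 -2.62  3.9 ] T [-0.644  0.349 -0.016] w 0.0311 60.6 [ 4.537e-01  8.911e-01 -1.000e-04 -0.000e+00]
```

Emit:
move_arm:
  motion:
    - {"x": 0, "y": 0, "z": 0.01, "yaw": 5}
    - {"x": 0, "y": 0, "z": 0.01, "yaw": 8}
    - {"x": 0, "y": 0, "z": 0.01, "yaw": 8}

```text
clock: 16.0
eef_pos: [0.5075, -0.2667, 0.1183]
tool_rot: [0.514, 0.858, -0.001, -0.0]
ft_force: [-2.8, -4.4, 4.7]
grip_width: 0.0313
grasp_force: 60.8
```

```bash
python3 st.py
```

```text
16.0 J [-27.7  24.8   3.1  68.4  -0.1  34.1] P [ 0.5075 -0.2667  0.1183] xyaw 118.2 F [-2.82 -4.4   4.69] T [-0.945  0.665  1.245] w 0.0313 60.8 [ 5.135e-01  8.581e-01 -1.000e-03 -2.000e-04]
```

Hard stop reached: Tz jumped to 1.25 N m. I back off in small steps to find where the grip is neutral.

Emit:
move_arm:
  motion:
    - {"x": 0, "y": 0, "z": 0, "yaw": -2}
    - {"x": 0, "y": 0, "z": 0, "yaw": -2}

```text
clock: 16.25
eef_pos: [0.5076, -0.2667, 0.1183]
tool_rot: [0.499, 0.867, -0.001, -0.0]
ft_force: [-2.2, -4.1, 6.7]
grip_width: 0.0311
grasp_force: 60.8
```

```bash
python3 st.py
```

```text
16.25 J [-27.7  24.8   3.1  68.4  -0.1  32.2] P [ 0.5076 -0.2667  0.1183] xyaw 120.2 F [-2.2  -4.11  6.68] T [-0.909  0.677  0.825] w 0.0311 60.8 [ 4.988e-01  8.667e-01 -9.000e-04 -2.000e-04]
```

Emit:
move_arm:
  motion:
    - {"x": 0, "y": 0, "z": 0, "yaw": -2}
    - {"x": 0, "y": 0, "z": 0, "yaw": -2}

```text
clock: 16.5
eef_pos: [0.5076, -0.2667, 0.1183]
tool_rot: [0.484, 0.875, -0.001, -0.0]
ft_force: [-2.3, -3.7, 5.8]
grip_width: 0.0313
grasp_force: 60.8
```

```bash
python3 st.py
```

```text
16.5 J [-27.7  24.8   3.1  68.4  -0.1  30.2] P [ 0.5076 -0.2667  0.1183] xyaw 122.1 F [-2.26 -3.7   5.79] T [-0.852  0.63   0.439] w 0.0313 60.8 [ 4.841e-01  8.750e-01 -8.000e-04 -1.000e-04]
```

Emit:
move_arm:
  motion:
    - {"x": 0, "y": 0, "z": 0, "yaw": -2}
    - {"x": 0, "y": 0, "z": 0, "yaw": -2}

```text
clock: 16.75
eef_pos: [0.5076, -0.2667, 0.1183]
tool_rot: [0.469, 0.883, -0.001, -0.0]
ft_force: [-1.3, -2.9, 5.2]
grip_width: 0.0312
grasp_force: 60.8
```

```bash
python3 st.py
```

```text
16.75 J [-27.7  24.8   3.1  68.4  -0.1  28.3] P [ 0.5076 -0.2667  0.1183] xyaw 124.0 F [-1.26 -2.94  5.2 ] T [-0.787  0.581  0.032] w 0.0312 60.8 [ 4.693e-01  8.831e-01 -6.000e-04 -1.000e-04]
```

```bash
python3 - <<'E'
from h import *
cv2.imwrite('pics/sA.png',np.mean([bot.camera('side') for _ in range(4)],0).round().astype(np.uint8))
E
```

Emit:
move_arm:
  motion:
    - {"x": 0, "y": 0, "z": -0.01, "yaw": -7}
    - {"x": 0, "y": 0, "z": -0.02, "yaw": -14}
    - {"x": 0, "y": 0, "z": -0.03, "yaw": -21}
    - {"x": 0, "y": 0, "z": -0.05, "yaw": -28}
    - {"x": 0, "y": 0, "z": -0.06, "yaw": -35}
    - {"x": 0, "y": 0, "z": -0.07, "yaw": -42}
    - {"x": 0, "y": 0, "z": -0.08, "yaw": -49}
    - {"x": 0, "y": 0, "z": -0.09, "yaw": -56}
    - {"x": 0, "y": 0, "z": -0.1, "yaw": -63}
    - {"x": 0, "y": 0, "z": -0.12, "yaw": -70}
    - {"x": 0, "y": 0, "z": -0.13, "yaw": -77}
    - {"x": 0, "y": 0, "z": -0.14, "yaw": -84}
    - {"x": 0, "y": 0, "z": -0.15, "yaw": -90}
    - {"x": 0, "y": 0, "z": -0.15, "yaw": -90}

```text
clock: 18.7
eef_pos: [0.5086, -0.2651, 0.1198]
tool_rot: [-0.293, 0.956, 0.001, 0.001]
ft_force: [-0.6, 0.5, 4.3]
grip_width: 0.0308
grasp_force: 60.7
```

```bash
python3 st.py; python3 - <<'E'
from h import *
A=cv2.imread('pics/sA.png');B=np.mean([bot.camera('side') for _ in range(4)],0).round().astype(np.uint8);cv2.imwrite('pics/sB.png',B)
c=proj('side',[[.5084,-.2658,.08]])[0].astype(int);x0,y0=c[0]-25,c[1]-32
k=[cv2.resize(i[y0:y0+60,x0:x0+50],None,fx=8,fy=8,interpolation=2) for i in(A,B)]
cv2.imwrite('pics/c6.png',np.hstack(k))
E
```

```text
18.7 J [-27.6  24.7   3.3  68.6   0.1 -61.7] P [ 0.5086 -0.2651  0.1198] xyaw 214.1 F [-0.57  0.52  4.28] T [ 0.094 -0.103  0.075] w 0.0308 60.7 [-2.931e-01  9.561e-01  8.000e-04  8.000e-04]
```

View pics/c6.png

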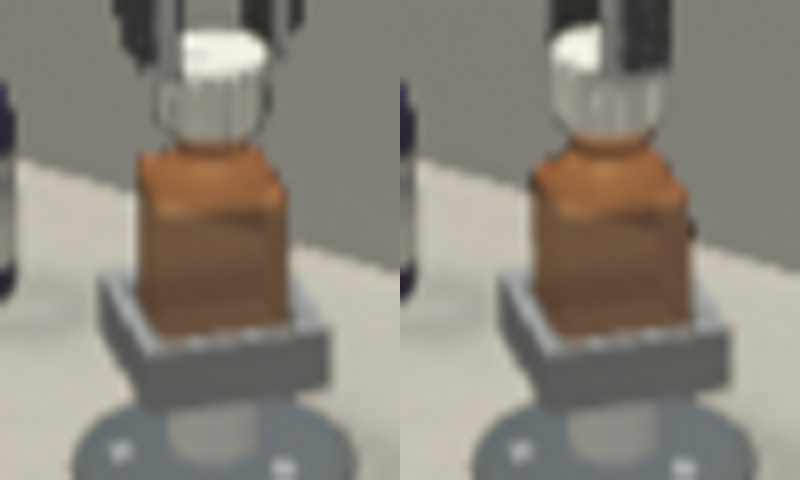

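Both crops show the bottle seated in the socket block with the fingers on the cap. The body looks slightly turned between before (left) and after (right). I measure that slack.

```bash
python3 - <<'E'
from h import *
ims={'A':cv2.imread('pics/sA.png'),'B':cv2.imread('pics/sB.png')}
c=proj('side',[[.5084,-.2658,.08]])[0].astype(int);x0,y0=c[0]-25,c[1]-32
import itertools
for k,im in ims.items():
    p=im[y0:y0+60,x0:x0+50].astype(float);r=p[...,2]-p[...,0]   # red-blue
    L=[];
    for row in range(27,33):
        v=cv2.resize(r[row:row+1].astype(np.float32),None,fx=20,fy=1,interpolation=cv2.INTER_LINEAR).ravel();t=.5*np.percentile(v,92);i=np.where(v>t)[0];L.append((i[0]/20,i[-1]/20))
    L=np.array(L);print(k,'edges',L.mean(0).round(2),'w',(L[:,1]-L[:,0]).mean().round(3))
# pixel-model: predicted width vs yaw with rounded corners radius rc
for rc in(.003,.005):
    for a in(14,16,18,20,22,24,26,28,30):
        t=np.radians(a);R=np.array([[np.cos(t),-np.sin(t),0],[np.sin(t),np.cos(t),0],[0,0,1]])
        q=np.vstack([np.array(circ(2*rc,z))+[sx*(.022-rc),sy*(.022-rc),0] for sx in(1,-1) for sy in(1,-1) for z in(.075,.1)])
        uv=proj('side',q@R.T+[.5084,-.2658,0]);print(rc,a,round(np.ptp(uv[:,0]),2),end='; ')
    print()
# registration: warp A's model: ECC affine on the body patch A->B
def f(a,b):
    x=np.float32(ims[a][y0+16:y0+42,x0+12:x0+42].astype(float).mean(2));y=np.float32(ims[b][y0+16:y0+42,x0+12:x0+42].astype(float).mean(2))
    W=np.eye(2,3,dtype=np.float32);print(cv2.findTransformECC(x,y,W,cv2.MOTION_AFFINE,(3,300,1e-6),None,3))
f('A','B')
E
```

```text
A edges [16.99 36.12] w 19.133
B edges [16.05 36.52] w 20.467
0.003 14 19.08; 0.003 16 19.51; 0.003 18 19.92; 0.003 20 20.31; 0.003 22 20.67; 0.003 24 21.01; 0.003 26 21.32; 0.003 28 21.61; 0.003 30 21.88; 
0.005 14 18.86; 0.005 16 19.25; 0.005 18 19.63; 0.005 20 19.97; 0.005 22 20.3; 0.005 24 20.6; 0.005 26 20.87; 0.005 28 21.13; 0.005 30 21.37; 
(0.9448159721491703, array([[ 1.0353132 ,  0.03714025, -1.2396408 ],
       [ 0.02583023,  0.9987267 , -0.21078098]], dtype=float32))
```

The bottle turned about 7° counter-clockwise in the socket's play, so the cap has backed off only about 83°. I add 7° and re-check.

Emit:
move_arm:
  motion:
    - {"x": 0, "y": 0, "z": 0, "yaw": -4}
    - {"x": 0, "y": 0, "z": -0.01, "yaw": -7}
    - {"x": 0, "y": 0, "z": -0.01, "yaw": -7}
    - {"x": 0, "y": 0, "z": -0.01, "yaw": -7}

```text
clock: 19.4
eef_pos: [0.5086, -0.2651, 0.1199]
tool_rot: [-0.351, 0.937, 0.001, 0.001]
ft_force: [-0.4, -0.2, 5.4]
grip_width: 0.0311
grasp_force: 60.7
```

```bash
cat > w.py <<'E'
from h import *
im=np.mean([bot.camera('side') for _ in range(4)],0);cv2.imwrite('pics/sC.png',im)
c=proj('side',[[.5084,-.2658,.08]])[0].astype(int);x0,y0=c[0]-25,c[1]-32
p=im[y0:y0+60,x0:x0+50];r=p[...,2]-p[...,0];L=[]
for row in range(27,33):
    v=cv2.resize(r[row:row+1].astype(np.float32),None,fx=20,fy=1,interpolation=cv2.INTER_LINEAR).ravel();t=.5*np.percentile(v,92);i=np.where(v>t)[0];L.append((i[0]/20,i[-1]/20))
L=np.array(L);print('edges',L.mean(0).round(2),'w',(L[:,1]-L[:,0]).mean().round(3))
E
python3 st.py; python3 w.py
```

```text
19.4 J [-27.6  24.7   3.3  68.6   0.1 -68.7] P [ 0.5086 -0.2651  0.1199] xyaw 221.0 F [-0.43 -0.17  5.43] T [ 0.052 -0.048  0.084] w 0.0311 60.7 [-3.506e-01  9.365e-01  8.000e-04  9.000e-04]
edges [16.06 36.52] w 20.458[ WARN:0@1.299] global loadsave.cpp:1063 imwrite_ Unsupported depth image for selected encoder is fallbacked to CV_8U.
```

The bottle did not turn further, so the cap is backed off about 90°. It is still held, with the bottle pressed onto the socket floor.

```bash
python3 -c "
from workcell import bot
print(bot.job_done())"
```

```text
the job is handed in; nothing more can be done
None
```

I handed the job in at about 19.5 s. The amber bottle stands on the socket floor. I tightened its cap to the hard stop and then backed it off about 90°. The last 7° allows for the bottle's play in the socket, as estimated from the side image. The gripper is still holding the cap, and the judge's result was not shown to me.

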